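Set up the ointment mill

ROBOT

A 6-joint arm with a two-finger parallel gripper is mounted at the origin on the work surface. World frame = base frame: x ahead of the robot, y to its left, z up, the work surface at z = 0. Lengths are in m, angles in rad, forces in N, time in s.
With the tool pointing down it reaches from about 0.275 to 0.75 m from the base axis. Payload 10.2 kg.
Tool frame: the origin (TCP) lies at the very end of the fingers, on their centre line; the grasp point (between the pads) lies 19 mm behind it (manip.grip_depth is the distance from the TCP to the grasp point, in m); z points along the fingers, y is the line along which they close (so a half turn about z gives the same grasp; the last joint's range is limited). The gripper opens to 85 mm and grips with 20 to 120 N. Pads are 22 mm wide; open, the fingers measure 114 mm over their backs; the gripper's body (76 mm by 85 mm) begins 54 mm behind the grasp point. The pads swing forward as they close: fully open they stand 13 mm farther back than shut.
Start: joints at [-0.223, 0.313, 1.498, -0, 1.331, -0.223], TCP at [0.525, -0, 0.231] pointing down, gripper open.
Joint ranges: [-2.94, 2.94], [-0.97, 2.17], [0.19, 2.56], [-1.23, 4.37], [0.02, 3.11], [-2.88, 2.88]. Speed limits (rad/s): [2.39, 2.39, 3.01, 3.14, 3.14, 3.14].

INTERFACE

Orientations are given as a unit quaternion [x, y, z, w].
In Python, from bench import manip gives the robot as it stands.
- The arm moves only by the tool apply_moves, never from a script. Its argument "commands" is a list that holds one entry, the list of rows, each a list of 7 numbers: the closure, from -1 (fully open) to 1 (shut), then the shift along the world's x, y, z normalised to -1 to 1, where 1 is 250 mm, then the turn, a rotation vector about the world's x, y, z normalised to -1 to 1, where 1 is 0.5 rad. In form: [[[grip, tx, ty, tz, rx, ry, rz], ...]]. A call has exactly 5 rows; each row is the pose to reach, as a shift and turn from the pose commanded when the call began; what a row does not reach only later rows make up. A row lasts 1/10 s, in which the tool goes at most 50 mm and 8.59 degrees, less where a joint would pass 70% of its speed; a pose out of reach is approached as far as the arm can. A call with a number of a shift or a turn outside -1 to 1 is refused whole. A call with a gripper value outside its range is refused whole. The fingers move at their own pace and stop on an object; "squeeze" is the grip in N (left out, the last holds). Time passes only in rows, so rows that repeat a pose let the fingers close, or fill a call up. It gives the time, the measured TCP pose, the force, the opening and the grip force at its end, in the units of the state.
- manip.observe(): the state, without advancing time (a new reading comes with each control period).
- manip.camera(name): name is "scene" or "side" or "wrist"; returns a dict with "pixels" (384x512x3 uint8, red, green, blue), "depth" (384x512 float32, m along the optical axis (not along the pixel's ray), 0 where there is no reading), "camera_matrix" (3x3 intrinsics, pixels), "R" (3x3) and "t" (3): a world point X has camera coordinates R X + t; the wrist camera has in their place "tool_from_camera" (4x4, takes a point from camera to tool coordinates, whose origin is the TCP and whose axes are the flange's). Camera axes: x right, y down, z forward; pixel columns grow to the right and rows downward; lengths in m; the calibration is good to about 2 mm. A picture is of the moment at which its call begins: read the wrist's pose just before it.
- manip.close_job(): hands the job in; it is judged then, once.
The state is a dict: "clock": time; "joint_pos": joint angles; "qvel": joint speeds; "joint_torque": joint torques, N m; "eef_pos": TCP position; "ee_rot": TCP orientation; "force": force on the tool from outside, world axes, zero at the start; "moment": the same for the moment, N m; "grip_width": opening from 0.0 (shut) to 1.0 (fully open); "grasp_force": force on a finger pad.
Only numpy, scipy, OpenCV 4.12 (cv2) and the standard library are available. Lean on these libraries where they do the work, as an engineer would, in place of code of your own. Each camera call takes 0.05 s, during which the arm holds its last target. There are 200 camera calls.

TASK

Get the ointment mill ready: take the blue-handled scraper out of the wooden drying rack and slide it, blade down, fully home into the slot of the metal holder in front of the rollers, and let go. Then turn the black gap dial beside it until its red-tipped pointer lines up with the green mark on the scale. Leave the orange-handled scraper in the rack and do not disturb anything else on the bench.

Things in the scene. Friction and masses are not known exactly. Their poses are not given: they have to be found in the camera images.
- mill: White ointment mill, 340 (x) x 400 (y) x 190 mm high, fixed. Origin: centre of its underside; x points away from the operator, y left. Its front deck (x below 10 mm) is 90 mm high, with the aluminium scraper holder on the left and the gap dial on the right. Behind the holder: rollers in a housing (from x = 12 mm, 190 mm high); behind the dial: a grey motor cover (from x = 25 mm, 140 mm high).
- slot_floor (a point): Centre of the floor of the holder's slot, 95 mm above the bench. The holder is an aluminium block 36 (x) x 122 (y) mm, its top 37 mm above this point. The slot, open at the top, is 12 mm (x) by 96 mm (y), with a 3 mm lead-in chamfer. Axes as the mill's.
- scraper: Scraper to fit: upright white blade 8 mm thick (x), 90 wide (y), 80 high, with a blue handle on top, 20 (x) x 60 (y) x 30 mm, from 77 to 107 mm above the blade's lower edge; about 0.12 kg. Origin: centre of the lower edge, z up. Same both ways round. Starts in one of the rack's two slots, lower edge 10 mm above the bench.
- spare: The other scraper, same shape with an orange handle, standing in the other slot of the rack; leave it there.
- rack: Wooden drying rack, fixed, 60 (x) x 250 (y) x 45 mm high, origin at the centre of its underside; two slots 35 mm deep, 12 x 96 mm, centred at y = -58 and +58 mm, each with a scraper standing in it.
- dial (a joint): Gap dial angle, rad; grows clockwise from above, stops at 0 and 3.6; at 0 the pointer looks 60 deg clockwise of the mill's x. Stiff (0.15 N m), stays put. Pointer: upright black bar 16 mm thick, from 22 mm behind the axis to 62 mm in front (red end), 105 to 135 mm above the bench; under it a round skirt, radius 32 mm, 93 to 105 mm above the bench.
- dial_axis (a point): Point on the dial's upright axis, at the top of the white scale plate (radius 82 mm), 93 mm above the bench. Axes as the mill's.
- pointer_tip (a point): On the top face of the dial's pointer, near the red tip, 60 mm from the axis, 135 mm above the bench; x points outward along the pointer.
- mark_line (a point): The green mark's angle: a point on the scale plate 60 mm from the dial's axis, in line with the middle of the green clip that sits on the plate's rim (65 to 88 mm from the axis); x points outward. The pointer tip belongs right above this point.
- amber_bottle: Bystander: amber glass bottle, 66 mm across, 130 mm high; origin under its centre.
- ointment_jar: Bystander: white jar, 72 mm across, 75 mm high; origin under its centre.
- mortar: Bystander: white porcelain bowl, 110 mm across, 60 mm high; origin under its centre.
- carton: Bystander: carton 70 x 120 x 50 mm high; origin under its centre.
- small_bottle: Bystander: small amber bottle, 40 mm across, 75 mm high; origin under its centre.
There are look-alikes about, which are no part of the job. What is shaped like the scraper but yellow is not meant.

How it is judged:
On the way, in this order (a step that is already met when the one before it is completed fails the run):
1. the blue scraper stands fully home in the holder's slot (distance between scraper and slot_floor below 0.008 m and angle between scraper's own z axis and vertical below 0.15 rad and angle between the x axis of scraper and the x axis of slot_floor, either way round below 0.15 rad), for 0.2 s.
2. then the dial's pointer is at the green mark (horizontal distance between pointer_tip and mark_line below 0.007 m), for 0.2 s.
At the end, for the whole second after the job is handed in: The blue scraper rests, released, in the holder slot: lower edge within 8 mm of the slot floor centre, within 0.15 rad of upright and of the slot direction. The pointer tip is within 7 mm of the mark line, horizontally, and still. The orange scraper is within 20 mm of its start (all of step 1 and horizontal distance between pointer_tip and mark_line below 0.007 m and velocity of joint dial between -0.05 and 0.05 rad/s and linear speed of scraper below 0.02 m/s and distance of spare from where it was at the start of the episode below 0.02 m); the robot touches nothing.
It fails at once if the orange scraper is moved by more than 20 mm (distance of spare from where it was at the start of the episode above 0.02 m).
It fails at once if a bystander (bottle, jar, bowl, carton) is moved by more than 20 mm or tipped (distance of any of amber_bottle, ointment_jar, mortar, carton, small_bottle from where it was at the start of the episode above 0.02 m or angle between any of amber_bottle, ointment_jar, mortar, carton, small_bottle's own z axis and vertical above 0.35 rad).
It also fails if it takes over 58 s, if anything falls off the work surface, if the arm or the gripper's body presses on something with over 40 N, if the wrist force passes 120 N, or if a joint passes its speed limit or range.

## Working session

There is one attempt and no reset: what is moved stays moved. The work goes in short steps, Python scripts to look and compute and a tool call to move; the robot and the scene stay as the last step left them, time stands still between calls to the robot, and variables do not carry over. Pictures are saved under pics/ and viewed, at most 10 in all, crops included, and the job is handed in when it is done.

Besides the shell and the picture viewer there is one more tool, called after "Call:" as name(argument=value, ...) on one line, values as JSON. apply_moves: Moves the arm, as the interface text tells. Its arguments: {"type":"object","properties":{"commands":{"type":"array","items":{"type":"array","items":{"type":"array","items":{"type":"number"}}}},"squeeze":{"type":"number"}},"required":["commands"]}

```bash
mkdir -p pics; ls; python3 - <<'E'
from bench import manip
import cv2,numpy as np,pickle
s=manip.observe();print(s)
for n in("scene","side"):
    c=manip.camera(n);pickle.dump(c,open(f"pics/{n}0.pkl","wb"))
    cv2.imwrite(f"pics/{n}0.png",cv2.resize(c["pixels"][:,:,::-1],(768,576)))
    print(n,c["camera_matrix"],c["R"],c["t"],(c["depth"]>0).mean())
E
```

```text
pics
{'clock': 0.0, 'joint_pos': array([-2.23384757e-01,  3.13443401e-01,  1.49845157e+00,  8.69142657e-06,
        1.33098701e+00, -2.23398795e-01]), 'qvel': array([ 0.00131769, -0.00024343, -0.00010814, -0.00057181, -0.00100252,
       -0.00019619]), 'joint_torque': array([-5.78409599e-04, -4.12261176e+01, -2.59742296e+01, -3.58453699e-04,
        4.11797926e-03, -1.23038126e-05]), 'eef_pos': array([5.24741065e-01, 5.68707153e-05, 2.30732997e-01]), 'ee_rot': array([ 7.07102403e-01,  7.07110865e-01, -3.39959193e-04, -5.47754069e-04]), 'force': array([-0.65541657, -0.7884473 , -0.13750189]), 'moment': array([0.00438132, 0.00417299, 0.0077359 ]), 'grasp_force': 0.0, 'grip_width': 0.9975410701920147}
scene [[416.62983201   0.         254.96400359]
 [  0.         416.62983201 193.1942125 ]
 [  0.           0.           1.        ]] [[ 0.53019914  0.84781411 -0.01000532]
 [ 0.65293758 -0.41579994 -0.63307419]
 [-0.54088944  0.32912254 -0.77402646]] [-0.38973663 -0.19070004  1.48384282] 0.9961293538411459
side [[456.28922099   0.         258.23156627]
 [  0.         456.28922099 190.67186072]
 [  0.           0.           1.        ]] [[-0.81617557 -0.57774731  0.00809197]
 [-0.40031323  0.55530705 -0.72896049]
 [ 0.41666144 -0.59819907 -0.68450794]] [0.44201163 0.2062978  1.47586938] 0.9961496988932291
```

View pics/scene0.png

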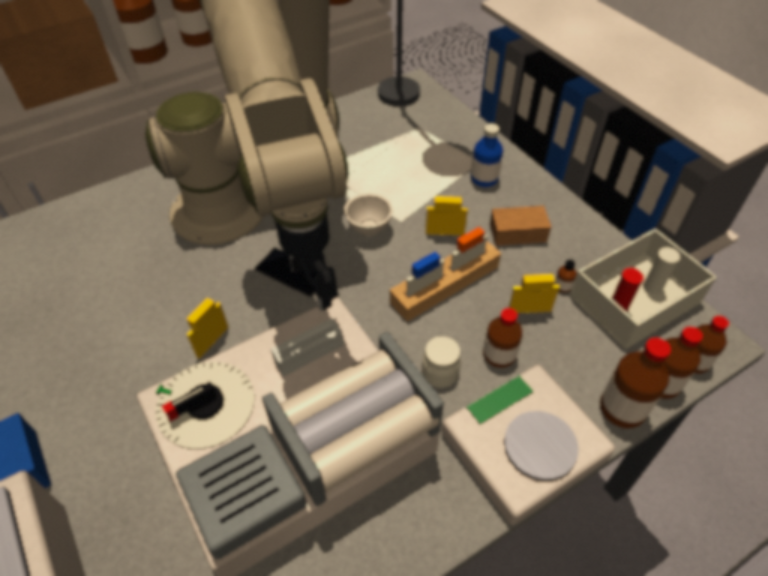

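View pics/side0.png

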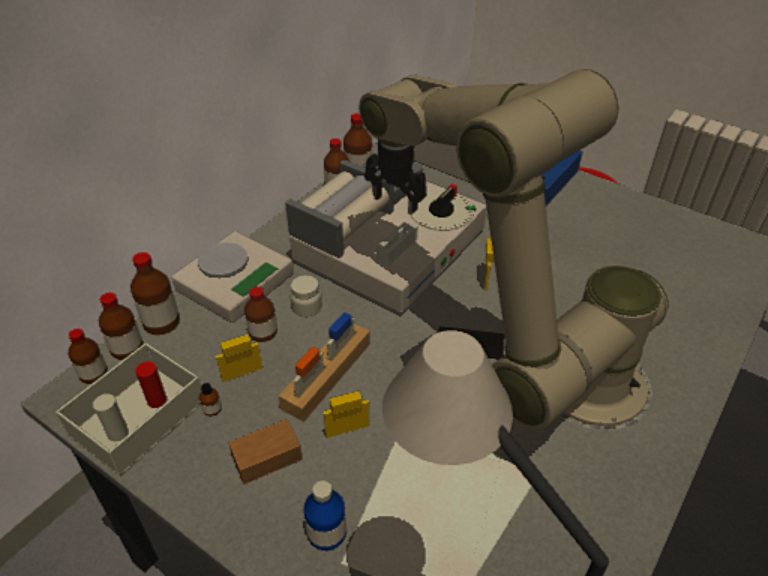

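```bash
cat > h.py <<'E'
import numpy as np,cv2
def cloud(c,T=None):
    K=c["camera_matrix"];d=c["depth"];v,u=np.mgrid[0:d.shape[0],0:d.shape[1]]
    P=np.stack([(u-K[0,2])/K[0,0]*d,(v-K[1,2])/K[1,1]*d,d],-1)
    W=(P-c["t"])@c["R"] if T is None else P@T[:3,:3].T+T[:3,3]
    W[d==0]=np.nan
    return W
def hsv(c): return cv2.cvtColor(c["pixels"],cv2.COLOR_RGB2HSV)
def rect(p): # minAreaRect in mm
    r=cv2.minAreaRect((p[:,:2]*1000).astype(np.float32));return np.round(r[0],1),np.round(r[1],1),round(r[2],2)
E
python3 - <<'E'
from h import *
import pickle
for n in("scene","side"):
    c=pickle.load(open(f"pics/{n}0.pkl","rb"));W=cloud(c);H=hsv(c);h,s,v=H[...,0],H[...,1],H[...,2];z=W[...,2]
    x,y=W[...,0],W[...,1]
    def show(k,m):
        p=W[m]
        print(n,k,len(p),p.mean(0).round(4),p[:,2].min().round(3),p[:,2].max().round(3),*rect(p)) if len(p)>4 else print(k,len(p))
    ws=(abs(x)<.9)&(abs(y)<.8)&(x>.1)
    blue=(h>105)&(h<125)&(s>130)&ws&(z>.07)&(z<.13)
    show("blue",blue); 
    show("bluetop",blue&(z>.112))
    bt=W[blue].mean(0) if blue.any() else 0
    o=(h>3)&(h<13)&(s>190)&(v>100)&ws&(z>.09)&(z<.13)&(np.hypot(x-bt[0],y-bt[1])<.2)
    show("orange",o)
    g=(h>50)&(h<85)&(s>100)&ws&(z>.09)&(z<.13); show("green",g)
    gm=np.median(W[g],0)
    r=((h<6)|(h>172))&(s>150)&ws&(z>.1)&(z<.14)&(np.hypot(x-gm[0],y-gm[1])<.2); show("red",r); show("redtop",r&(z>.131))
    nd=np.hypot(x-gm[0],y-gm[1])
    dk=(v<60)&(z>.13)&(z<.139)&(nd<.2); show("pointer top",dk)
    pl=(z>.0905)&(z<.096)&(nd<.2); show("plate",pl)
    deck=(abs(z-.09)<.004)&(nd<.5); show("deck",deck)
    hold=(abs(z-.132)<.005)&(nd<.3)&(nd>.1); show("holder",hold)
    cov=(abs(z-.14)<.002)&(nd<.35)&(nd>.03); show("cover",cov)
    rk=(abs(z-.045)<.003)&(np.hypot(x-bt[0],y-bt[1])<.2)&(s>80); show("rack",rk)
E
```

```text
scene blue 650 [0.3816 0.0578 0.0916] 0.07 0.128 [408.4  39.2] [ 218.5 1183.5] 6.67
scene bluetop 149 [0.402  0.3764 0.1168] 0.112 0.128 [374.8 415.4] [ 38.1 436.8] 34.16
orange 0
scene green 20 [ 0.4709 -0.2756  0.0965] 0.092 0.099 [ 471.  -273.3] [18.4 10.2] 56.63
scene red 82 [ 0.5364 -0.2756  0.1279] 0.107 0.139 [ 535. -276.] [18.7 16.7] 19.29
scene redtop 44 [ 0.534  -0.2763  0.135 ] 0.131 0.139 [ 534.5 -276.3] [18.5 16. ] 13.8
scene pointer top 75 [ 0.5375 -0.2318  0.1336] 0.13 0.139 [ 588.6 -255.1] [ 57.8 148. ] 69.22
scene plate 2585 [ 0.534  -0.2157  0.0926] 0.091 0.096 [ 495.3 -205.4] [276.6 265.9] 8.45
scene deck 6737 [ 0.5617 -0.1457  0.0902] 0.086 0.094 [501.1 -81. ] [597.6 800.2] 50.8
scene holder 746 [ 0.6012 -0.1652  0.1326] 0.127 0.137 [ 645.3 -234.1] [246.  518.6] 2.38
scene cover 3090 [ 0.7121 -0.2394  0.1399] 0.138 0.142 [ 655.9 -313.8] [363.8 260.2] 89.73
scene rack 133 [0.4728 0.1852 0.0444] 0.042 0.048 [425.3  40.1] [389.8  72. ] 71.14
side blue 793 [0.3058 0.3475 0.0992] 0.07 0.129 [404.2 -39.7] [ 237.  1377.2] 6.32
side bluetop 221 [0.3344 0.4723 0.1179] 0.11
[... 207 characters left out ...]
side red 24 [ 0.5285 -0.2735  0.1293] 0.109 0.139 [ 528.1 -274. ] [16.8 23.6] 54.11
side redtop 15 [ 0.5308 -0.2748  0.1356] 0.132 0.139 [ 530.4 -277.9] [16.4 19.5] 67.43
side pointer top 45 [ 0.5556 -0.2349  0.1342] 0.13 0.139 [ 582.7 -239.9] [123.1 118.5] 2.39
side plate 799 [ 0.5182 -0.1954  0.093 ] 0.091 0.096 [ 514.1 -193.8] [235.2 309. ] 34.13
side deck 2480 [ 0.5526 -0.0815  0.0904] 0.086 0.094 [ 626.2 -126.4] [516.5 676.6] 48.37
side holder 216 [ 0.5579 -0.0646  0.1318] 0.127 0.137 [ 581.2 -136.5] [122.3 330.1] 4.88
side cover 64 [ 0.6349 -0.1569  0.1399] 0.138 0.142 [ 598.4 -158.6] [249.8 313.9] 29.78
side rack 492 [0.4487 0.3626 0.045 ] 0.042 0.048 [428.8 377.7] [164.6 282.5] 39.29
```

```bash
python3 - <<'E'
from bench import manip
from h import *
import pickle
s=manip.observe()
c=manip.camera("wrist");pickle.dump((c,s["eef_pos"],s["ee_rot"]),open("pics/wrist0.pkl","wb"))
print(c["tool_from_camera"],c["camera_matrix"])
a=pickle.load(open("pics/scene0.pkl","rb"))["pixels"]
im=np.hstack([cv2.resize(c["pixels"],(400,300)),cv2.resize(a[190:340,80:280],(400,300),interpolation=2)])
cv2.imwrite("pics/wrist0.png",im[:,:,::-1])
for n in("scene","side"):
    c=pickle.load(open(f"pics/{n}0.pkl","rb"));W=cloud(c);H=hsv(c);h,s,v=H[...,0],H[...,1],H[...,2];x,y,z=W[...,0],W[...,1],W[...,2]
    def show(k,m):
        p=W[m];print(n,k,len(p),p.mean(0).round(4),*rect(p)) if len(p)>4 else print(k,len(p))
    o=(h>3)&(h<16)&(s>150)&(z>.09)&(z<.13)&(np.hypot(x-.472,y-.379)<.06)
    show("orange",o);show("orangetop",o&(z>.113))
    b=(h>105)&(h<125)&(s>110)&(z>.08)&(z<.13)&(np.hypot(x-.472,y-.379)<.19)&(y>.19)
    show("blue",b);show("bluetop",b&(z>.113))
    show("rack",(abs(z-.045)<.003)&(np.hypot(x-.46,y-.32)<.16)&(s>70))
    nd=np.hypot(x-.53,y-.23)
    show("ptr",(abs(z-.135)<.004)&(nd<.09)&((v<70)|(s>150)))
    hm=(abs(z-.132)<.004)&(np.hypot(x-.54,y+.05)<.13);show("holder",hm)
E
```

```text
[[-2.88700264e-04 -9.47501578e-01 -3.19750961e-01  8.26990469e-02]
 [ 9.99999886e-01 -1.51886250e-04 -4.52814182e-04  1.99440910e-04]
 [ 3.80476378e-04 -3.19751055e-01  9.47501513e-01 -1.42432004e-01]
 [ 0.00000000e+00  0.00000000e+00  0.00000000e+00  1.00000000e+00]] [[312.28339354   0.         250.86615812]
 [  0.         312.28339354 192.66038944]
 [  0.           0.           1.        ]]
scene orange 176 [0.4775 0.3703 0.1098] [473.8 373.1] [23.3 61.8] 6.27
scene orangetop 90 [0.4742 0.3711 0.1163] [473.6 373.3] [20.  61.8] 3.85
scene blue 163 [0.4855 0.2554 0.1111] [482.6 256. ] [20.3 58.9] 4.28
scene bluetop 94 [0.4828 0.2557 0.1161] [482.5 256.7] [20.3 57.6] 4.28
scene rack 644 [0.4817 0.3086 0.0446] [451.4 332.2] [241.6 251.1] 59.69
ptr 0
scene holder 422 [ 0.5349 -0.0311  0.131 ] [534.5 -29.7] [ 39.4 123. ] 0.96
side orange 185 [0.4688 0.3814 0.1108] [472.  377.6] [22.8 62.1] 3.35
side orangetop 105 [0.4714 0.3785 0.1168] [471.9 376.9] [22.  60.1] 1.15
side blue 154 [0.4762 0.2673 0.1102] [478.1 263.8] [20.6 57.8] 2.62
side bluetop 84 [0.4787 0.2643 0.117 ] [478.9 263.8] [18.9 57.8] 2.62
side rack 585 [0.458  0.3421 0.045 ] [440.7 342. ] [242.6 236.4] 59.68
ptr 0
side holder 207 [ 0.5502 -0.0319  0.1321] [575.1 -53.9] [123.2 182.5] 0.02
```

View pics/wrist0.png

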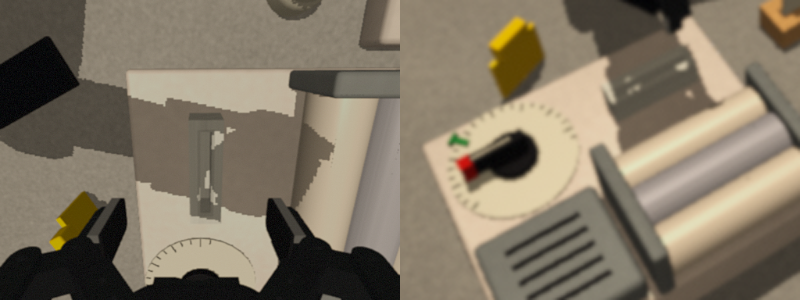

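```bash
cat >> h.py <<'E'
from scipy.spatial.transform import Rotation as R
def wcloud(c,p,q):
    T=np.eye(4);T[:3,:3]=R.from_quat(q).as_matrix();T[:3,3]=p
    return cloud(c,T@c["tool_from_camera"])
E
python3 - <<'E'
from h import *
import pickle
c,p,q=pickle.load(open("pics/wrist0.pkl","rb"));W=wcloud(c,p,q);x,y,z=np.moveaxis(W,-1,0)
near=(abs(x-.54)<.045)&(abs(y+.035)<.085)
m=near&(abs(z-.132)<.004);pp=W[m];print("top",len(pp),pp.mean(0).round(4),rect(pp))
sl=near&(abs(z-.095)<.003)&(abs(x-.54)<.02);pp=W[sl];print("slot?",len(pp),pp.mean(0).round(4),rect(pp) if len(pp) else 0)
# profile: x-rows by y bins
for y0 in np.arange(-.085,.03,.02):
    k=near&(abs(y-y0)<.004)
    xs=np.arange(.5,.58,.004);print(round(y0,3),[int(np.nanmedian(z[k&(abs(x-a)<.002)])*1000) if (k&(abs(x-a)<.002)).any() else 0 for a in xs])
d=(abs(z-.09)<.004)&(x>.38)&(x<.7)&(y<.2); pp=W[d]
# left edge of mill front (min x per y) and far edge (max y per x)
e=np.array([[pp[abs(pp[:,1]-a)<.004,0].min(),a] for a in np.arange(-.1,.06,.01)]);print("front",np.polyfit(e[:,1],e[:,0],1),e[:,0].round(3))
e=np.array([[a,pp[abs(pp[:,0]-a)<.004,1].max()] for a in np.arange(.48,.6,.01)]);print("left",np.polyfit(e[:,0],e[:,1],1),e[:,1].round(3))
E
```

```text
top 4239 [ 0.5347 -0.0218  0.1314] (array([534.7, -26.9]), array([ 36.1, 122.4]), 0.23)
slot? 1078 [ 0.535  -0.0281  0.0948] (array([536. , -20.7]), array([ 31.2, 109.7]), 0.05)
-0.085 [89, 89, 89, 89, 90, 131, 131, 131, 131, 131, 131, 131, 131, 131, 89, 89, 89, 89, 89, 89]
-0.065 [90, 89, 89, 89, 131, 131, 131, 129, 94, 94, 112, 131, 131, 131, 0, 89, 89, 89, 89, 89]
-0.045 [89, 89, 89, 89, 131, 131, 131, 129, 94, 94, 107, 131, 131, 131, 89, 89, 89, 89, 89, 89]
-0.025 [89, 89, 89, 89, 90, 131, 131, 130, 94, 94, 103, 131, 131, 131, 89, 89, 90, 89, 89, 89]
-0.005 [89, 89, 89, 89, 131, 131, 131, 129, 94, 94, 114, 131, 131, 131, 89, 89, 89, 262, 89, 295]
0.015 [313, 315, 311, 310, 310, 309, 310, 310, 310, 310, 310, 314, 314, 313, 310, 310, 306, 290, 286, 291]
front [-0.00411416  0.44565546] [0.446 0.446 0.446 0.446 0.446 0.446 0.446 0.446 0.446 0.446 0.446 0.445
 0.446 0.445 0.445 0.446]
left [0.00286388 0.08055563] [0.081 0.082 0.082 0.082 0.082 0.082 0.082 0.082 0.082 0.082 0.082 0.082]
```

Call:
apply_moves(commands=[[[-1, -0.036, 0.2, 0, 0, 0, 0.03], [-1, -0.07, 0.4, 0, 0, 0, 0.06], [-1, -0.106, 0.6, 0, 0, 0, 0.09], [-1, -0.14, 0.8, 0, 0, 0, 0.12], [-1, -0.176, 1, 0, 0, 0, 0.136]]])

```text
clock: 0.65
eef_pos: [0.4809, 0.2481, 0.2312]
ee_rot: [0.683, 0.731, -0.0, -0.0]
force: [1.5, -0.6, -0.0]
grip_width: 1.0
grasp_force: 0.0
```

```bash
python3 - <<'E'
from bench import manip
from h import *
import pickle
for i in range(3): c=manip.camera("scene") if 0 else manip.camera("wrist") # settle 0.15 s
s=manip.observe();c=manip.camera("wrist");p,q=s["eef_pos"],s["ee_rot"];pickle.dump((c,p,q),open("pics/wrist1.pkl","wb"))
cv2.imwrite("pics/wrist1.png",c["pixels"][:,:,::-1])
print(s["clock"],p,R.from_quat(q).as_rotvec(),s["qvel"].round(3))
W=wcloud(c,p,q);x,y,z=np.moveaxis(W,-1,0);H=hsv(c);h,sa,v=H[...,0],H[...,1],H[...,2]
b=(h>105)&(h<125)&(sa>110)&(abs(z-.117)<.004)&(abs(y-.26)<.06)
print("blue",W[b].mean(0),rect(W[b]))
o=(h>2)&(h<16)&(sa>150)&(abs(z-.117)<.004)&(abs(y-.376)<.05);print("orange",o.sum(),rect(W[o]) if o.sum()>4 else 0)
r=(abs(z-.045)<.003)&(abs(x-.477)<.06)&(y>.13)&(y<.5);print("rack",rect(W[r]))
E
```

```text
0.8 [0.48071835 0.24840655 0.23094013] [-2.13937649e+00 -2.30008032e+00  7.34330034e-04] [-0.076 -0.009  0.014 -0.012 -0.003 -0.024]
blue [0.48178649 0.25611203 0.11644221] (array([481.5, 262. ]), array([18.5, 59.1]), 3.63)
orange 298 (array([474.2, 369. ]), array([19.2, 43.8]), 3.81)
rack (array([478.2, 300.6]), array([ 60.2, 213.5]), 3.84)
```

View pics/wrist1.png

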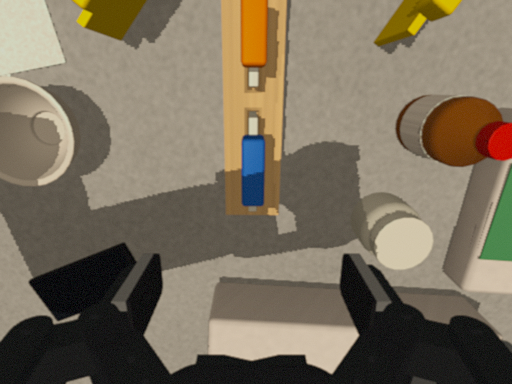

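Call:
apply_moves(commands=[[[-1, 0.002, 0.048, -0.12, 0, 0, 0], [-1, 0.002, 0.048, -0.25, 0, 0, 0], [-1, 0.002, 0.048, -0.38, 0, 0, 0], [-1, 0.002, 0.048, -0.5, 0, 0, 0], [-1, 0.002, 0.048, -0.58, 0, 0, 0]]])

```text
clock: 1.35
eef_pos: [0.482, 0.2563, 0.0842]
ee_rot: [0.684, 0.73, -0.001, -0.001]
force: [-0.1, -0.3, 0.0]
grip_width: 0.995
grasp_force: 0.0
```

Call:
apply_moves(commands=[[[0, 0, 0, 0, 0, 0, 0], [1, 0, 0, 0, 0, 0, 0], [1, 0, 0, 0, 0, 0, 0], [1, 0, 0, 0, 0, 0, 0], [1, 0, 0, 0, 0, 0, 0]]], squeeze=50)

```text
clock: 1.85
eef_pos: [0.4825, 0.2582, 0.0874]
ee_rot: [0.683, 0.731, 0.001, 0.0]
force: [0.2, -0.5, 3.3]
grip_width: 0.221
grasp_force: 48.9
```

Call:
apply_moves(commands=[[[1, 0, 0, 0, 0, 0, 0], [1, 0, 0, 0, 0, 0, 0], [1, 0, 0, 0, 0, 0, 0], [1, 0, 0, 0, 0, 0, 0], [1, 0, 0, 0, 0, 0, 0]]])

```text
clock: 2.35
eef_pos: [0.4826, 0.2582, 0.0874]
ee_rot: [0.683, 0.731, 0.001, 0.0]
force: [-1.1, -1.0, 5.2]
grip_width: 0.225
grasp_force: 49.3
```

Call:
apply_moves(commands=[[[1, 0, 0, 0.06, 0, 0, 0], [1, 0, 0, 0.16, 0, 0, 0], [1, 0, 0, 0.3, 0, 0, 0], [1, 0, 0, 0.46, 0, 0, 0], [1, 0, 0, 0.62, 0, 0, 0]]])

```text
clock: 2.85
eef_pos: [0.4818, 0.2581, 0.243]
ee_rot: [0.683, 0.731, -0.0, -0.0]
force: [-0.3, 0.2, -1.6]
grip_width: 0.224
grasp_force: 49.0
```

Call:
apply_moves(commands=[[[1, 0.02, -0.1, 0, 0, 0, 0], [1, 0.05, -0.25, 0, 0, 0, -0.03], [1, 0.09, -0.45, 0, 0, 0, -0.06], [1, 0.13, -0.63, 0, 0, 0, -0.09], [1, 0.17, -0.8, 0, 0, 0, -0.128]]])

```text
clock: 3.35
eef_pos: [0.5246, 0.0562, 0.2416]
ee_rot: [0.706, 0.708, 0.0, 0.0]
force: [0.8, 0.0, -1.8]
grip_width: 0.227
grasp_force: 49.1
```

```bash
python3 - <<'E'
from bench import manip
from h import *
import pickle
for i in range(3): manip.camera("wrist")
s=manip.observe();c=manip.camera("wrist");p,q=s["eef_pos"],s["ee_rot"];pickle.dump((c,p,q),open("pics/wrist2.pkl","wb"))
d=manip.camera("side");e=manip.camera("scene");pickle.dump((d,e),open("pics/ss2.pkl","wb"))
print(s["clock"],p,R.from_quat(q).as_rotvec(),s["grasp_force"])
im=np.hstack([cv2.resize(a["pixels"],(400,300)) for a in(c,d)]);cv2.imwrite("pics/w2.png",im[:,:,::-1])
E
```

```text
3.5 [0.52491959 0.05618159 0.24129484] [-2.22108434e+00 -2.22176168e+00  1.89077149e-04] 49.22909617424011
```

View pics/w2.png

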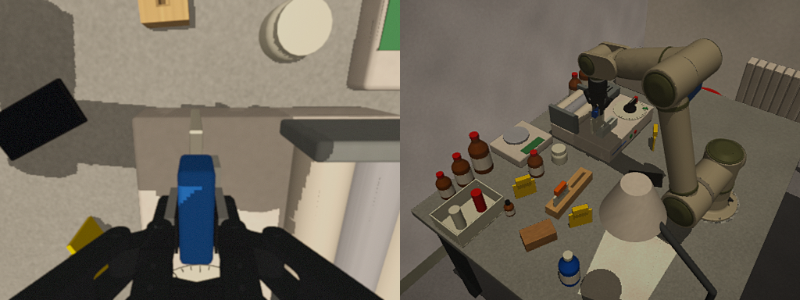

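```bash
python3 - <<'E'
from h import *
import pickle
c,p,q=pickle.load(open("pics/wrist2.pkl","rb"));W=wcloud(c,p,q)-p;x,y,z=np.moveaxis(W,-1,0);H=hsv(c);h,sa,v=H[...,0],H[...,1],H[...,2]
b=(h>105)&(h<125)&(sa>110)&(abs(y)<.06)&(abs(x)<.03)
pp=W[b];print(np.percentile(pp,[1,50,99],axis=0).round(4))
t=b&(z>np.percentile(pp[:,2],90)-.008);print("top",W[t].mean(0).round(4),rect(W[t]))
# blade +y edge
k=(abs(x)<.03)&(y>.03)&(y<.07)&(z<.01)&(z>-.09)
pp=W[k];print(len(pp),np.percentile(pp,[1,50,99],axis=0).round(4))
for z0 in np.arange(-.085,.01,.01):
    g=pp[abs(pp[:,2]-z0)<.005]
    if len(g)>3: print(z0.round(3),len(g),g[:,0].min().round(4),g[:,0].max().round(4),g[:,1].min().round(4),g[:,1].max().round(4))
E
```

```text
[[-0.0096 -0.0239  0.0064]
 [ 0.0006  0.0108  0.029 ]
 [ 0.0096  0.0336  0.0307]]
top [0.0004 0.0073 0.029 ] (array([5.6, 3.9]), array([33.4, 60.1]), 0.16)
1124 [[-0.0088  0.032  -0.072 ]
 [-0.0003  0.0431  0.0021]
 [ 0.0084  0.0485  0.0095]]
-0.075 14 -0.0047 0.003 0.0475 0.0484
-0.065 32 -0.0045 0.0029 0.0479 0.0485
-0.055 30 -0.0043 0.0027 0.0479 0.0485
-0.045 41 -0.0041 0.0033 0.0476 0.0485
-0.035 47 -0.0045 0.0031 0.0474 0.0485
-0.025 51 -0.0042 0.0035 0.0474 0.0485
-0.015 65 -0.004 0.0037 0.0472 0.0487
-0.005 79 -0.0042 0.0036 0.0474 0.0486
0.005 765 -0.0102 0.0098 0.0301 0.0485
```

Call:
apply_moves(commands=[[[1, 0.012, -0.1, 0, 0, 0, 0], [1, 0.025, -0.2, 0, 0, 0, 0], [1, 0.035, -0.29, 0, 0, 0, 0], [1, 0.042, -0.347, 0, 0, 0, 0.008], [1, 0.042, -0.347, 0, 0, 0, 0.008]]])

```text
clock: 4.15
eef_pos: [0.5353, -0.0289, 0.2412]
ee_rot: [0.704, 0.71, -0.0, -0.0]
force: [-0.6, 1.0, -1.3]
grip_width: 0.225
grasp_force: 49.2
```

Call:
apply_moves(commands=[[[1, 0, 0, -0.01, 0, 0, 0], [1, 0, 0, -0.02, 0, 0, 0], [1, 0, 0, -0.04, 0, 0, 0], [1, 0, 0, -0.06, 0, 0, 0], [1, 0, 0, -0.06, 0, 0, 0]]])

```text
clock: 4.65
eef_pos: [0.5348, -0.0282, 0.2254]
ee_rot: [0.704, 0.71, -0.0, -0.001]
force: [0.0, -0.5, -0.3]
grip_width: 0.225
grasp_force: 49.2
```

Call:
apply_moves(commands=[[[1, 0.002, -0.009, -0.0, 0, 0, 0], [1, 0.002, -0.009, -0.03, 0, 0, 0], [1, 0.002, -0.009, -0.06, 0, 0, 0], [1, 0.002, -0.009, -0.1, 0, 0, 0], [1, 0.002, -0.009, -0.12, 0, 0, 0]]])

```text
clock: 5.15
eef_pos: [0.5353, -0.0307, 0.1948]
ee_rot: [0.704, 0.71, -0.0, -0.001]
force: [-1.4, -0.3, -1.4]
grip_width: 0.225
grasp_force: 49.2
```

Call:
apply_moves(commands=[[[1, 0, 0, -0.02, 0, 0, 0], [1, 0, 0, -0.04, 0, 0, 0], [1, 0, 0, -0.06, 0, 0, 0], [1, 0, 0, -0.075, 0, 0, 0], [1, 0, 0, -0.084, 0, 0, 0]]])

```text
clock: 5.65
eef_pos: [0.5356, -0.0308, 0.1749]
ee_rot: [0.704, 0.71, -0.0, -0.0]
force: [-0.3, 0.2, -0.4]
grip_width: 0.223
grasp_force: 49.2
```

Call:
apply_moves(commands=[[[1, 0, 0, -0.002, 0, 0, 0], [1, 0, 0, -0.004, 0, 0, 0], [1, 0, 0, -0.004, 0, 0, 0], [1, 0, 0, -0.004, 0, 0, 0], [1, 0, 0, -0.004, 0, 0, 0]]])

```text
clock: 6.15
eef_pos: [0.5357, -0.0308, 0.1744]
ee_rot: [0.704, 0.71, 0.0, 0.0]
force: [0.8, 0.3, -0.6]
grip_width: 0.225
grasp_force: 49.2
```

Call:
apply_moves(commands=[[[1, 0, 0, -0.004, 0, 0, 0], [1, 0, 0, -0.007, 0, 0, 0], [1, 0, 0, -0.01, 0, 0, 0], [1, 0, 0, -0.01, 0, 0, 0], [1, 0, 0, -0.01, 0, 0, 0]]])

```text
clock: 6.65
eef_pos: [0.5358, -0.0308, 0.1724]
ee_rot: [0.704, 0.71, 0.0, 0.0]
force: [-2.7, 0.1, 5.6]
grip_width: 0.226
grasp_force: 50.2
```

Call:
apply_moves(commands=[[[0.2, 0, 0, 0, 0, 0, 0], [0, 0, 0, 0, 0, 0, 0], [-0.2, 0, 0, 0, 0, 0, 0], [-0.4, 0, 0, 0, 0, 0, 0], [-0.4, 0, 0, 0, 0, 0, 0]]])

```text
clock: 7.15
eef_pos: [0.5357, -0.0308, 0.1717]
ee_rot: [0.704, 0.71, -0.0, -0.0]
force: [0.2, -0.9, -0.5]
grip_width: 0.697
grasp_force: 0.0
```

Call:
apply_moves(commands=[[[-0.4, 0, 0, 0.1, 0, 0, 0], [-0.4, 0, 0, 0.25, 0, 0, 0], [-0.4, 0, 0, 0.4, 0, 0, 0], [-0.4, 0, -0.15, 0.48, 0, 0, 0], [-0.4, 0, -0.3, 0.48, 0, 0, 0]]])

```text
clock: 7.65
eef_pos: [0.5365, -0.1065, 0.2952]
ee_rot: [0.704, 0.711, 0.001, 0.003]
force: [0.3, -1.0, -0.2]
grip_width: 0.706
grasp_force: 0.0
```

Call:
apply_moves(commands=[[[-0.4, -0.02, -0.1, 0, 0, 0, 0], [-0.4, -0.02, -0.2, 0, 0, 0, 0], [-0.4, -0.02, -0.3, 0, 0, 0, 0], [-0.4, -0.02, -0.3, 0, 0, 0, 0], [-0.4, -0.02, -0.3, 0, 0, 0, 0]]])

```text
clock: 8.15
eef_pos: [0.5306, -0.1807, 0.2916]
ee_rot: [0.705, 0.71, 0.0, -0.0]
force: [0.5, 0.2, 0.3]
grip_width: 0.699
grasp_force: 0.0
```

```bash
python3 - <<'E'
from bench import manip
from h import *
import pickle
manip.camera("wrist")
s=manip.observe();c=manip.camera("wrist");p,q=s["eef_pos"],s["ee_rot"];pickle.dump((c,p,q),open("pics/wrist3.pkl","wb"))
print(s["clock"],p,R.from_quat(q).as_rotvec(),s["joint_pos"].round(2))
cv2.imwrite("pics/w3.png",c["pixels"][:,:,::-1])
W=wcloud(c,p,q);x,y,z=np.moveaxis(W,-1,0);H=hsv(c);h,sa,v=H[...,0],H[...,1],H[...,2]
def show(k,m):
    P=W[m];print(k,len(P),P.mean(0).round(4),*rect(P)) if len(P)>4 else print(k,len(P))
b=(h>105)&(h<125)&(sa>110)&(abs(y+.03)<.06)&(abs(x-.535)<.05);show("blue",b);print(np.percentile(z[b],[50,98]))
show("green",(h>50)&(h<85)&(sa>100)&(z>.085)&(z<.12)&(y<-.1))
show("red",((h<6)|(h>172))&(sa>150)&(abs(z-.135)<.004)&(y<-.1))
show("ptr",(abs(z-.135)<.003)&(y<-.13)&(x<.6)&((v<70)|(sa>150)))
show("skirt",(abs(z-.105)<.003)&(y<-.13)&(x<.65))
show("plate",(abs(z-.093)<.0012)&(y<-.11)&(x<.65))
E
```

```text
8.2 [ 0.53069236 -0.18020189  0.29175492] [-2.21202065e+00 -2.23036806e+00 -2.58971629e-04] [-0.54  0.36  1.28  0.    1.51 -0.54]
blue 408 [ 0.5364 -0.0531  0.1979] [536.2 -50.6] [18.1 14.6] 0.3
[0.20082356 0.20305716]
green 173 [ 0.4818 -0.2626  0.0982] [ 512.7 -243.8] [115.6  53.2] 55.14
red 189 [ 0.533  -0.2749  0.1354] [ 531.7 -244.7] [14.7 79.4] 2.83
ptr 824 [ 0.5315 -0.2387  0.1346] [ 531.5 -242.1] [15.8 84.4] 3.09
skirt 2945 [ 0.4769 -0.1958  0.1052] [ 485.8 -202.1] [157.4 318.1] 87.14
plate 10320 [ 0.5296 -0.2125  0.0928] [ 490.6 -206.7] [192.5 290.4] 89.91
```

View pics/w3.png

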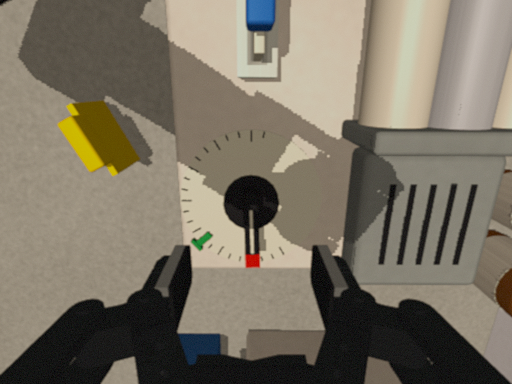

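```bash
python3 - <<'E'
from h import *
import pickle
c,p,q=pickle.load(open("pics/wrist3.pkl","rb"));W=wcloud(c,p,q);x,y,z=np.moveaxis(W,-1,0);H=hsv(c);h,sa,v=H[...,0],H[...,1],H[...,2]
k=(v<60)&(abs(z-.105)<.003)&(np.hypot(x-.53,y+.222)<.05);ct=W[k];print("skirt",len(ct),cv2.minEnclosingCircle((ct[:,:2]*1000).astype(np.float32)))
ax=np.array([.5304,-.2221])
g=(h>50)&(h<85)&(sa>100)&(z>.088)&(z<.12)&(np.hypot(x-ax[0],y-ax[1])<.1)&(x<.51)
P=W[g];print(len(P),P.mean(0),rect(P),np.percentile(z[g],[5,50,95]))
d=P[:,:2]-ax;a=np.degrees(np.arctan2(d[:,1],d[:,0]));r=np.hypot(*d.T)
print(a.mean(),np.percentile(a,[2,50,98]),np.percentile(r,[2,50,98]))
for r0 in range(62,92,4):
    t=a[abs(r*1000-r0)<2]
    if len(t):print(r0,len(t),t.min().round(1),t.max().round(1))
E
```

```text
skirt 1584 ((530.4420166015625, -221.3134307861328), 31.53432846069336)
147 [ 0.47216155 -0.27185573  0.09680267] (array([ 488.7, -245.9]), array([84.5, 15.7]), 54.78) [0.09518619 0.09681563 0.09839169]
-137.39789049253258 [-144.01142428 -139.34833839 -134.80739107] [0.06429222 0.07796389 0.08711969]
62 1 -140.4 -140.4
66 24 -142.8 -136.4
70 19 -142.2 -136.4
74 17 -142.0 -136.7
78 20 -142.0 -136.6
82 28 -142.5 -134.7
86 37 -144.5 -134.5
```

Call:
apply_moves(commands=[[[-0.4, 0, -0.08, -0.1, 0, 0, 0.09], [-0.4, 0, -0.166, -0.25, 0, 0, 0.09], [-0.4, 0, -0.166, -0.4, 0, 0, 0.09], [-0.4, 0, -0.166, -0.5, 0, 0, 0.09], [-0.4, 0, -0.166, -0.5, 0, 0, 0.09]]])

```text
clock: 8.75
eef_pos: [0.5295, -0.2206, 0.1637]
ee_rot: [0.688, 0.726, -0.0, -0.003]
force: [-0.0, 0.3, 1.0]
grip_width: 0.701
grasp_force: 0.0
```

Call:
apply_moves(commands=[[[-0.4, 0.004, -0.004, -0.08, 0, 0, 0], [-0.4, 0.004, -0.004, -0.14, 0, 0, 0], [-0.4, 0.004, -0.004, -0.18, 0, 0, 0], [-0.4, 0.004, -0.004, -0.205, 0, 0, 0], [-0.4, 0.004, -0.004, -0.205, 0, 0, 0]]])

```text
clock: 9.25
eef_pos: [0.5318, -0.2231, 0.1158]
ee_rot: [0.688, 0.726, 0.0, 0.0]
force: [0.2, 0.5, -0.0]
grip_width: 0.701
grasp_force: 0.0
```

Call:
apply_moves(commands=[[[-0.4, -0.006, 0.005, -0.02, 0, 0, 0], [-0.4, -0.006, 0.005, -0.02, 0, 0, 0], [0.4, -0.006, 0.005, -0.02, 0, 0, 0], [1, -0.006, 0.005, -0.02, 0, 0, 0], [1, -0.006, 0.005, -0.02, 0, 0, 0]]], squeeze=40)

```text
clock: 9.75
eef_pos: [0.5303, -0.2221, 0.1108]
ee_rot: [0.688, 0.726, 0.0, 0.0]
force: [7.5, 1.2, 3.4]
grip_width: 0.193
grasp_force: 5.2
```

Call:
apply_moves(commands=[[[1, 0, 0, 0, 0, 0, 0], [1, 0, 0, 0, 0, 0, 0], [1, 0, 0, 0, 0, 0, 0], [1, 0, 0, 0, 0, 0, 0], [1, 0, 0, 0, 0, 0, 0]]])

```text
clock: 10.25
eef_pos: [0.5307, -0.2221, 0.1109]
ee_rot: [0.688, 0.726, 0.0, 0.001]
force: [5.0, 0.8, 3.5]
grip_width: 0.177
grasp_force: 42.1
```

Call:
apply_moves(commands=[[[1, 0, 0, 0, 0, 0, -0.15], [1, 0, 0, 0, 0, 0, -0.35], [1, 0, 0, 0, 0, 0, -0.55], [1, 0, 0, 0, 0, 0, -0.75], [1, 0, 0, 0, 0, 0, -0.9]]])

```text
clock: 10.75
eef_pos: [0.5309, -0.2221, 0.111]
ee_rot: [0.834, 0.552, 0.001, 0.001]
force: [7.3, 0.4, 2.0]
grip_width: 0.181
grasp_force: 42.0
```

Call:
apply_moves(commands=[[[1, 0, 0, 0, 0, 0, -0.2], [1, 0, 0, 0, 0, 0, -0.4], [1, 0, 0, 0, 0, 0, -0.6], [1, 0, 0, 0, 0, 0, -0.8], [1, 0, 0, 0, 0, 0, -0.93]]])

```text
clock: 11.25
eef_pos: [0.5311, -0.2223, 0.111]
ee_rot: [0.938, 0.345, 0.001, 0.001]
force: [7.5, 0.1, 2.4]
grip_width: 0.176
grasp_force: 41.8
```

Call:
apply_moves(commands=[[[1, 0, 0, 0, 0, 0, 0], [1, 0, 0, 0, 0, 0, 0], [1, 0, 0, 0, 0, 0, 0], [1, 0, 0, 0, 0, 0, 0], [1, 0, 0, 0, 0, 0, 0]]])

```text
clock: 11.75
eef_pos: [0.5311, -0.2223, 0.1109]
ee_rot: [0.938, 0.347, 0.001, 0.001]
force: [8.1, -0.2, 0.6]
grip_width: 0.174
grasp_force: 42.0
```

```bash
python3 - <<'E'
from bench import manip
from h import *
s=manip.observe();print(s["eef_pos"],s["force"],s["grip_width"]);M=R.from_quat(s["ee_rot"]).as_matrix();print(np.degrees(np.arctan2(M[1,1],M[0,1]))-90)
E
```

```text
[ 0.53107036 -0.22228896  0.11094409] [ 8.13225193 -0.24184365  0.61078941] 0.17427271157498606
-139.4138510267362
```

Call:
apply_moves(commands=[[[0.5, 0, 0, 0, 0, 0, 0], [0.2, 0, 0, 0, 0, 0, 0], [0, 0, 0, 0, 0, 0, 0], [-0.2, 0, 0, 0, 0, 0, 0], [-0.2, 0, 0, 0, 0, 0, 0]]])

```text
clock: 12.25
eef_pos: [0.53, -0.222, 0.1104]
ee_rot: [0.938, 0.347, -0.0, -0.0]
force: [-0.3, -0.3, 0.7]
grip_width: 0.598
grasp_force: 0.0
```

Call:
apply_moves(commands=[[[-0.2, 0, 0, 0.1, 0, 0, 0], [-0.2, 0, 0, 0.25, 0, 0, 0], [-0.2, 0, 0, 0.4, 0, 0, 0], [-0.2, 0, 0.1, 0.55, 0, 0, 0.2], [-0.2, 0, 0.17, 0.72, 0, 0, 0.4]]])

```text
clock: 12.75
eef_pos: [0.5296, -0.1786, 0.2916]
ee_rot: [0.898, 0.441, -0.0, -0.001]
force: [0.5, -0.1, -0.5]
grip_width: 0.6
grasp_force: 0.0
```

Call:
apply_moves(commands=[[[-0.2, 0, 0, 0, 0, 0, 0.3], [-0.2, 0, 0, 0, 0, 0, 0.6], [-0.2, 0, 0, 0, 0, 0, 0.9], [-0.2, 0, 0, 0, 0, 0, 1], [-0.2, 0, 0, 0, 0, 0, 1]]])

```text
clock: 13.25
eef_pos: [0.5301, -0.1795, 0.2905]
ee_rot: [0.762, 0.648, -0.0, -0.0]
force: [-0.3, -0.7, -0.9]
grip_width: 0.601
grasp_force: 0.0
```

```bash
python3 - <<'E'
from bench import manip
from h import *
manip.camera("wrist")
s=manip.observe();c=manip.camera("wrist");p,q=s["eef_pos"],s["ee_rot"];print(s["clock"],p)
W=wcloud(c,p,q);x,y,z=np.moveaxis(W,-1,0);H=hsv(c);h,sa,v=H[...,0],H[...,1],H[...,2]
near=np.hypot(x-.5304,y+.222)<.1
k=near&(v<60)&(abs(z-.105)<.003);ax=np.array(cv2.minEnclosingCircle((W[k][:,:2]*1000).astype(np.float32))[0]);print("axis",ax)
m=near&(abs(z-.135)<.003)&((v<70)|(sa>150));r=rect(W[m]);print("ptr",m.sum(),r)
t=near&((h<6)|(h>172))&(sa>150)&(abs(z-.135)<.004);d=W[t].mean(0)[:2]*1000-ax;print("red",W[t].mean(0),np.degrees(np.arctan2(d[1],d[0])))
g=near&(h>50)&(h<85)&(sa>100)&(z>.088)&(z<.103)&(x<.51)
d=W[g][:,:2]*1000-ax;rr=np.hypot(*d.T);a=np.degrees(np.arctan2(d[:,1],d[:,0]));u=(rr>62)&(rr<80)
print("green",a[u].mean(),np.percentile(a[u],[2,98]),np.percentile(rr,[2,98]))
b=(h>105)&(h<125)&(sa>110)&(abs(y+.03)<.06)&(abs(x-.535)<.05);print("blue",W[b].max(0),rect(W[b]))
e=manip.camera("side");cv2.imwrite("pics/w4.png",np.hstack([cv2.resize(i["pixels"],(400,300)) for i in(c,e)])[:,:,::-1])
E
```

```text
13.3 [ 0.5301071  -0.17953375  0.29052626]
axis [ 530.78985596 -221.0211792 ]
ptr 876 (array([ 514.8, -234.7]), array([84.9, 16.6]), 40.31)
red [ 0.48991311 -0.2549555   0.13530901] -140.30182791089274
green -141.0947996134249 [-141.45792477 -140.72473647] [76.7720277  87.98798638]
blue [ 0.54498522 -0.04057146  0.20344796] (array([535.6, -49.1]), array([18.6, 17.3]), 0.75)
```

View pics/w4.png

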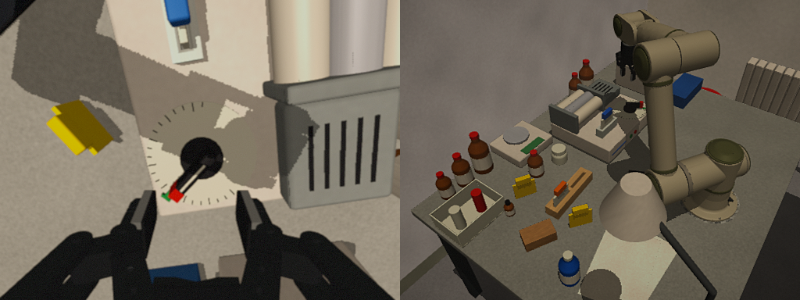

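The picture shows the red tip at (177,195) right over the green clip at (168,197). The blue scraper is seated in the holder, and the orange one is still in the rack.

```bash
python3 -c "
from bench import manip
print(manip.close_job())"
```

```text
the job is handed in; nothing more can be done
None
```

The job is handed in with no verdict returned: the blue scraper is fully home and released in the holder slot, the dial pointer is within about 1° (1 mm at the tip) of the green mark by the wrist camera, and the orange scraper was left in the rack.

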